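# Tare the dosing cups and set the grinder

### The arm

A 6-joint arm with a two-finger parallel gripper is mounted at the origin on the work surface. World frame = base frame: x ahead of the robot, y to its left, z up, the work surface at z = 0. Lengths are in m, angles in rad, forces in N, time in s.
With the tool pointing down it reaches from about 0.3 to 0.85 m from the base axis. Payload 4.2 kg.
Tool frame: the origin (TCP) lies on the centre line of the jaws, within the pads' length; the fingertips stand 8 mm ahead of it and the grasp point (between the pads) lies 11 mm behind it (manip.tcp_to_tips is the distance from the TCP to the fingertips, in m); z points along the fingers, y is the line along which they close (so a half turn about z gives the same grasp; the last joint's range is limited). The gripper opens to 91 mm and grips with 3 to 60 N. Pads are 32 mm wide; open, the fingers measure 118 mm over their backs; the gripper's body (76 mm by 178 mm) begins 60 mm behind the grasp point.
Start: joints at [1.11, 0.32, 1.565, -0, 1.257, -0.02], TCP at [0.245, 0.52, 0.222] pointing down, gripper open.
Joint ranges: [-3.11, 3.11], [-0.84, 2.01], [0.21, 2.61], [-1.34, 4.49], [0.05, 2.63], [-2.56, 2.56]. Speed limits (rad/s): [2.57, 2.57, 3.14, 3.14, 3.14, 3.14].

### API

Orientations are given as a 3x3 rotation matrix whose columns are the frame's x, y, z axes.
In Python, from bench import manip, snapshot gives the robot as it stands.
- The arm moves only by the shell command python3 -m inch 'ROWS' [OPENING]. ROWS is a JSON object of lists of equal length, an entry for each row: "delta_pos": the shift along the tool's x, y, z in cm, a list of three; "yaw": the turn about the tool's z in rad. A call has 1 to 12 rows; each row is the pose to reach, as a shift and turn from the pose commanded when the call began, along the tool's axes at that moment; what a row does not reach only later rows make up. A row lasts 1/12 s, in which the tool goes at most 41.7 mm and 7.16 degrees, less where a joint would pass 70% of its speed; a pose out of reach is approached as far as the arm can. A call with a gripper value outside its range is refused whole. OPENING is the opening, from 0 (shut) to 1 (fully open), set as the call begins (- or left out, the last holds). The fingers move at their own pace and stop on an object; the grip force is fixed at half the most. Time passes only in rows, so rows that repeat a pose let the fingers close. It gives the time, the measured TCP pose, the force, the opening and the grip force at its end, in the units of the state.
- manip.read_state(): the state, without advancing time (a new reading comes with each control period).
- snapshot(name): name is "side" or "top"; returns a dict with "color" (480x640x3 uint8, red, green, blue), "z_map" (480x640 float32, m along the optical axis (not along the pixel's ray), 0 where there is no reading), "intrinsics" (3x3 intrinsics, pixels), "dist_coeffs" ([k1, k2, p1, p2, k3] as OpenCV has them; the pictures are not rectified), "view" (4x4, takes a point from world to camera coordinates). Camera axes: x right, y up, looking along -z (the intrinsics and any distortion apply to the point x, -y, -z); pixel columns grow to the right and rows downward; lengths in m; the calibration is good to about 2 mm. A picture is of the moment at which its call begins.
- manip.sign_off(): hands the job in; it is judged then, once.
The state is a dict: "time": time; "q": joint angles; "dq": joint speeds; "joint_torque": joint torques, N m; "tool_pos": TCP position; "orientation": TCP orientation; "wrist_force": force on the tool from outside, world axes, zero at the start; "wrist_torque": the same for the moment, N m; "finger_gap": finger opening in m; "grasp_force": force on a finger pad.
Only numpy, scipy, OpenCV 4.12 (cv2) and the standard library are available. Lean on these libraries where they do the work, as an engineer would, in place of code of your own. Each camera call takes 0.05 s, during which the arm holds its last target. There are 200 camera calls.

### The job

Get the dosing station ready: stand all the squat steel dosing cups side by side on the scale's weighing plate and, with every one of them on it, press the flat tare key with the fingertips until you feel about 10 N (never over 40 N) and hold it so for a moment. Then move all the cups over to the wooden board, upright and side by side, and turn the dial on top of the grinder until its white pointer line is against the raised black index clip. Leave everything else where it stands.

Things in the scene. Friction and masses are not known exactly. Their poses are not given: they have to be found in the camera images.
- cup1: a squat open dosing cup of plain stainless steel, straight-sided, 50 mm across, 38 mm tall, 90 g (mass varies by about a third), wall 3 mm; origin at the centre of its underside, z up through its open mouth. There are two or three of these at a start, all alike; None if absent
- cup2: a squat open dosing cup of plain stainless steel, straight-sided, 50 mm across, 38 mm tall, 90 g (mass varies by about a third), wall 3 mm; origin at the centre of its underside, z up through its open mouth. There are two or three of these at a start, all alike; None if absent
- cup3: a squat open dosing cup of plain stainless steel, straight-sided, 50 mm across, 38 mm tall, 90 g (mass varies by about a third), wall 3 mm; origin at the centre of its underside, z up through its open mouth. There are two or three of these at a start, all alike; None if absent
- cup4: a squat open dosing cup of plain stainless steel, straight-sided, 50 mm across, 38 mm tall, 90 g (mass varies by about a third), wall 3 mm; origin at the centre of its underside, z up through its open mouth. There are two or three of these at a start, all alike; None if absent
- scale: black bench scale, 235 mm (its x) by 200 mm (y), body 9 mm high, fixed to the counter; origin at the centre of its underside; the key strip lies at its -x end (towards the robot), the weighing plate behind it. It may stand to the left or to the right, the board on the other side; its yaw varies up to 0.2 rad
- plate (a point): centre of the top of the scale's steel weighing plate, 170 mm (scale's x) by 190 mm (scale's y), top 14 mm above the counter, no rim
- tare_top (a point): centre of the top of the tare key: a flat grey membrane pad 40 mm (scale's x) by 60 mm (scale's y), top 13 mm above the counter, on the key strip beside a small glass display; the pad gives only 1 mm (5 N/mm), then is solid
- board: dark wooden serving board 190 x 190 mm, 10 mm thick, flat, no rim, fixed to the counter; origin at the centre of its underside, so its top is at 10 mm in its frame
- grinder: compact steel grinder, a box 120 mm (x) by 150 mm (y), 200 mm high, fixed; origin at the centre of its underside, z up; its chute (to 95 mm from its centre) and toggle switch are on its +x side, away from the robot; its yaw varies up to 0.25 rad. Its dial is on the top face
- dial (a joint): turn of the grinder's dial about the vertical axis through the grinder's centre, rad; grows clockwise seen from above; range -0.15 to 3.3 with stops; at 0 the pointer points along the grinder's +x. Stays where it is left (friction about 0.06 N m). It starts at 0 to 0.6, 0.7 to 2.4 rad short of the clip, clockwise being the way to go
- dial_grip (a point): on the dial's axis, 226 mm above the counter, at the height to grip: the dial is a black disc 66 mm across and 10 mm thick lying on the grinder's top, with an upright bar grip across it, 52 mm long (along the pointer line), 16 mm wide, from 210 mm to 236 mm above the counter
- dial_tip (a point): tip of the dial's white pointer line, on the disc's edge, 34 mm from the axis, 210 mm above the counter; the bar grip lies along the line from the axis to this tip
- mark (a point): the place that the pointer tip must be at: inner end of the raised black index clip (18 x 7 mm, 10 mm tall) on the fixed aluminium scale ring (110 mm across) around the dial, 34 mm from the dial's axis, 210 mm above the counter; the clip's angle differs from start to start
- carafe: bystander: empty glass carafe, 116 mm across, 155 mm tall, handle; origin at the centre of its underside, left of the grinder
- funnel: bystander: stainless dosing funnel ring, open at both ends, 76 mm across, 45 mm tall; origin at the centre of its underside, at the far left
- cup_stack: bystander: stack of yellow plastic cups, 79 mm across, 137 mm tall; origin at the centre of its underside, right of the grinder
- lid: bystander: orange silicone lid, 90 mm across, 20 mm tall with a stub; origin at the centre of its underside, at the far right
- tamper: bystander: steel tamper standing on its foot, 54 mm across, 80 mm tall; origin at the centre of its underside, between the robot and the cups
- sugar_jar: bystander: glass jar with a steel cap, 72 mm across, 90 mm tall; origin at the centre of its underside, at the right
- milk_jug: bystander: steel milk jug with a handle, 84 mm across, 85 mm tall; origin at the centre of its underside, at the left
Mind the look-alikes: they are no part of the job. Leave any green or pink look-alike of the cup2 alone.

How it is judged:
By the outcome, as a careful person would: the job done as asked, in the order asked, and still so for the second after the job is handed in, with the robot touching nothing.
Of cup1, cup2, cup3, cup4 only 2 to 3 are there at a start; the rules pass over those that are not, and their reading is None.
At some moment in a run one of cup1, cup2, cup3, cup4 may be knocked a few centimetres aside while the robot is not near it.
Once in a run the grip may slacken for a moment while it holds something.
It also fails if it takes over 210 s, if anything falls off the work surface, if the arm or the gripper's body presses on something with over 40 N, if the wrist force passes 120 N, or if a joint passes its speed limit or range.

## Working session

There is one attempt and no reset: what is moved stays moved. The work goes in short steps, Python scripts to look and compute and a shell command to move; the robot and the scene stay as the last step left them, time stands still between calls to the robot, and variables do not carry over. Pictures are saved under pics/ and viewed, at most 16 in all, crops included, and the job is handed in when it is done.

```bash
ls; mkdir -p pics; cat > h.py <<'E'
import numpy as np, cv2
from bench import manip, snapshot
def snap(n,f=None):
    s=snapshot(n)
    if f: cv2.imwrite('pics/'+f,s['color'][:,:,::-1])
    np.savez('last_%s.npz'%n,**s)
    return s
def load(n): return dict(np.load('last_%s.npz'%n))
def px2w(s,u,v,z=None):
    "pixel -> world; on plane z if given, else by depth"
    K=np.array(s['intrinsics'],float);D=np.array(s['dist_coeffs'],float);V=np.array(s['view'],float)
    a,b=cv2.undistortPoints(np.array([[[u,v]]],float),K,D)[0,0]
    R=V[:3,:3];t=V[:3,3];c=-R.T@t;d=R.T@np.array([a,-b,-1.])
    k=s['z_map'][int(round(v)),int(round(u))] if z is None else (z-c[2])/d[2]
    return c+k*d
def w2px(s,P):
    V=np.array(s['view'],float);p=(V[:3,:3]@np.array(P,float).reshape(-1,3).T).T+V[:3,3]
    p=p*[1,-1,-1]
    return cv2.projectPoints(p.reshape(-1,1,3),np.zeros(3),np.zeros(3),np.array(s['intrinsics'],float),np.array(s['dist_coeffs'],float))[0].reshape(-1,2)
def cloud(s):
    K=np.array(s['intrinsics'],float);D=np.array(s['dist_coeffs'],float);V=np.array(s['view'],float)
    v,u=np.mgrid[:480,:640]
    ab=cv2.undistortPoints(np.stack([u,v],-1).reshape(-1,1,2).astype(float),K,D)[:,0]
    z=s['z_map'].reshape(-1,1);P=np.c_[ab[:,:1],-ab[:,1:],-np.ones((len(ab),1))]*z
    return ((P-V[:3,3])@V[:3,:3]).reshape(480,640,3)
E
python3 - <<'E'
from h import *
s=snap('top','top0.png');t=snap('side','side0.png')
for q in (s,t):
    V=q['view'];print(np.round(-V[:3,:3].T@V[:3,3],3),np.round(V[:3,:3],2).tolist(),np.round(q['dist_coeffs'],3),np.round(q['intrinsics'],0).tolist())
st=manip.read_state();print(st['tool_pos'],np.round(st['orientation'],3),st['finger_gap'],st['time'])
E
```

```text
pics
[ 0.357 -0.011  1.658] [[0.02, -1.0, -0.01], [0.99, 0.02, 0.13], [-0.13, -0.02, 0.99]] [-0.12  0.    0.    0.    0.  ] [[564.0, 0.0, 327.0], [0.0, 564.0, 233.0], [0.0, 0.0, 1.0]]
[0.376 0.839 1.242] [[-0.98, -0.2, -0.02], [0.15, -0.77, 0.62], [-0.14, 0.6, 0.79]] [-0.019  0.     0.     0.     0.   ] [[491.0, 0.0, 324.0], [0.0, 491.0, 241.0], [0.0, 0.0, 1.0]]
[0.24514799 0.51966378 0.22121974] [[-0.904  0.427 -0.001]
 [ 0.427  0.904 -0.001]
 [ 0.    -0.002 -1.   ]] 0.091383436865077 0.1
```

View pics/top0.png

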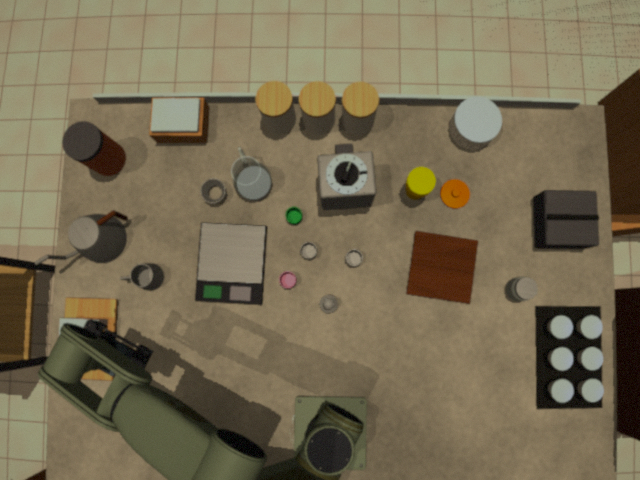

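View pics/side0.png

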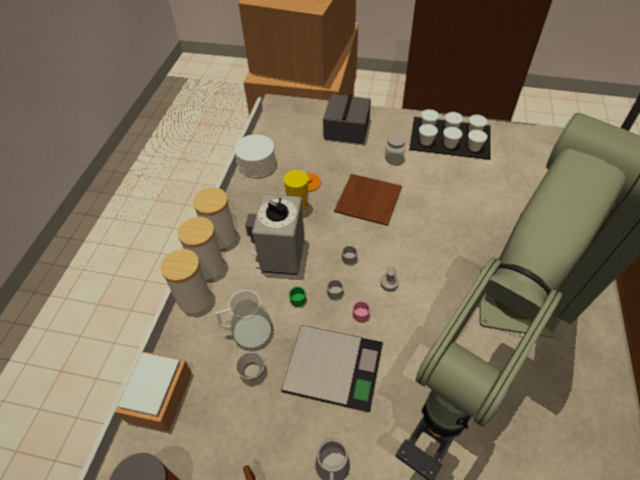

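The top view shows two plain steel cups at (309,251) and (354,258). The others are not part of the job: green at (294,216), pink at (288,280), tamper at (329,303) and funnel at (214,192). I'll check them in enlarged crops.

```bash
python3 - <<'E'
from h import *
s=load('top');c=s['color'][:,:,::-1]
a=cv2.resize(c[205:315,190:390],None,fx=4,fy=4,interpolation=cv2.INTER_CUBIC)
cv2.imwrite('pics/cropA.png',a)
b=cv2.resize(c[145:215,310:385],None,fx=8,fy=8,interpolation=cv2.INTER_CUBIC)
cv2.imwrite('pics/cropB.png',b)
P=cloud(s)
# cups: points with z 0.03..0.045
m=((P[...,2]>.028)&(P[...,2]<.05)).astype(np.uint8)
n,l,st,ce=cv2.connectedComponentsWithStats(m)
for i in range(1,n):
    if st[i,4]>25:
        q=P[l==i];(x,y),r=cv2.minEnclosingCircle(q[:,:2].astype(np.float32));print(st[i],np.round(ce[i]),'c',round(x,3),round(y,3),'r',round(r,3))
for u,v in [(201,225),(265,226),(262,303),(196,301),(415,233),(477,237),(470,301),(408,295)]: print(u,v,np.round(px2w(s,u,v),3))
for n_,u,v in [('dial',347,173),('tare',241,293),('plate',232,254)]: print(n_,np.round(px2w(s,u,v),3))
E
```

```text
[ 93  93  72   8 280] [127.  96.] c 0.984 0.637 r 0.114
[165  92  25   5  58] [176.  95.] c 0.988 0.481 r 0.038
[203  92  52   8 207] [228.  96.] c 0.985 0.323 r 0.079
[335  93   8   7  28] [338.  96.] c 0.99 -0.01 r 0.012
[378  93  89  10 341] [421.  98.] c 0.991 -0.262 r 0.133
[487  96  93  10 332] [533. 101.] c 0.988 -0.603 r 0.145
[152 102  56  40 195] [188. 132.] c 0.906 0.47 r 0.099
[264 114  32  19  84] [282. 127.] c 0.916 0.166 r 0.049
[450 116  40  32 122] [464. 138.] c 0.896 -0.409 r 0.068
[318 120  17  13  34] [326. 128.] c 0.895 0.026 r 0.029
[343 120  31  14  78] [358. 128.] c 0.91 -0.07 r 0.045
[ 98 143  26  31 122] [115. 162.] c 0.793 0.689 r 0.053
[237 163  15   9  30] [243. 166.] c 0.767 0.267 r 0.024
[235 177  37  23  93] [259. 192.] c 0.716 0.238 r 0.057
[201 178  24  25 221] [211. 189.] c 0.694 0.356 r 0.038
[535 194  10  54 149] [537. 221.] c 0.62 -0.607 r 0.08
[285 207  18  17  68] [294. 214.] c 0.625 0.115 r 0.025
[322 207  27   3  35] [334. 208.] c 0.648 -0.005 r 0.038
[101 217  22  45 167] [115. 241.] c 0.544 0.672 r 0.067
[307 241  11  16  26] [314. 247.] c 0.526 0.062 r 0.023
[300 242  13  17  34] [304. 252.] c 0.523 0.07 r 0.025
[346 249  17  17  58] [354. 257.] c 0.503 -0.062 r 0.025
[134 265   9  18  31] [136. 274.] c 0.443 0.564 r 0.026
[146 264  16  26  81] [156. 277.] c 0.435 0.536 r 0.038
[279 271  17  17  65] [287. 279.] c 0.436 0.128 r 0.025
[507 277  11  24  58] [511. 289.] c 0.42 -0.532 r 0.034
[634 288   6 153 423] [638. 356.] c 0.201 -0.901 r 0.223
201 225 [0.594 0.395 0.004]
265 226 [0.593 0.201 0.011]
262 303 [0.367 0.204 0.001]
196 301 [0.368 0.399 0.007]
415 233 [ 0.581 -0.243  0.006]
477 237 [ 0.573 -0.43  -0.002]
470 301 [ 0.383 -0.406  0.002]
408 295 [ 0.398 -0.223  0.003]
dial [ 0.703 -0.035  0.238]
tare [0.394 0.264 0.018]
plate [0.508 0.296 0.014]
```

View pics/cropA.png

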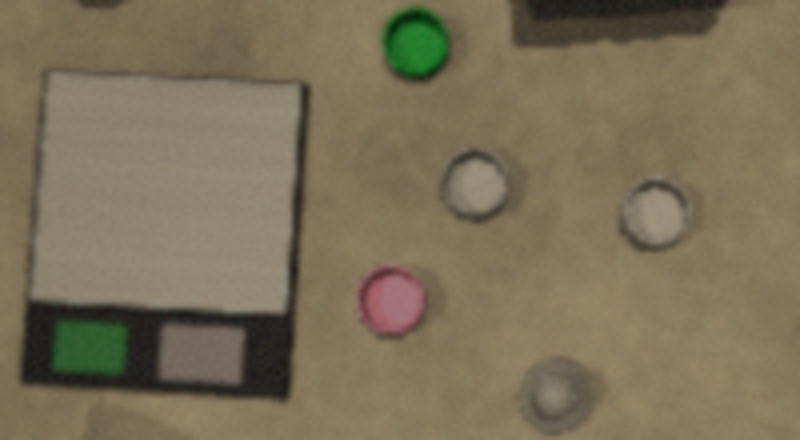

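View pics/cropB.png

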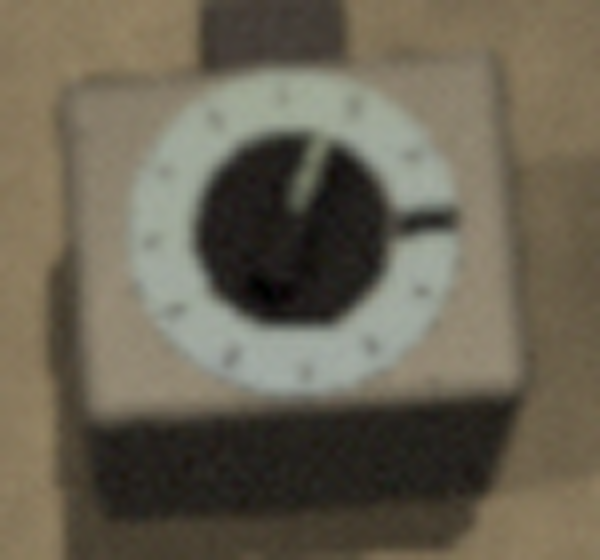

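Crop A confirms exactly two plain steel cups, at crop (476,185) and (655,213). The grey tare key is at crop (201,353) and the display beside it is green. In crop B the dial centre is about (295,230), the pointer tip (323,138) and the clip's inner end (397,226).

```bash
python3 - <<'E'
from h import *
s=load('top');A=lambda u,v:(190+u/4-.375,205+v/4-.375);B=lambda u,v:(310+u/8-.44,145+v/8-.44)
for n,p in dict(cup1=(476,183),cup2=(655,213)).items(): print(n,px2w(s,*A(*p),.038).round(4))
pl=np.array([px2w(s,*A(*p),.014) for p in [(44,71),(303,82),(290,314),(30,302)]]);print('plate',pl.round(3).tolist(),pl.mean(0).round(4))
e=(pl[0]+pl[1]-pl[2]-pl[3]);print('yaw',np.arctan2(e[1],e[0]),'sizes',np.linalg.norm(pl[0]-pl[3]),np.linalg.norm(pl[0]-pl[1]))
print('tare',px2w(s,*A(201,353),.013).round(4))
bd=np.array([px2w(s,*p,.010) for p in [(415,233),(477,237),(470,301),(408,295)]]);print('board',bd.mean(0).round(4));e=(bd[0]+bd[1]-bd[2]-bd[3]);print('yaw',np.arctan2(e[1],e[0]))
c=px2w(s,*B(295,230),.203);t=px2w(s,*B(323,138),.210);m=px2w(s,*B(397,226),.210)
for n,q in dict(ring=c,tip=t,mark=m).items(): print(n,q.round(4),np.hypot(*(q-c)[:2]).round(4),np.degrees(np.arctan2(*(q-c)[1::-1])).round(1))
tp=np.array([px2w(s,*B(*p),.200) for p in [(62,85),(490,55),(525,390),(95,420)]]);print('top',tp.mean(0).round(4),tp.round(3).tolist())
E
python3 -m inch '{"delta_pos":[[0,0,-1],[0,0,-1],[0,0,-1],[0,0,-1],[0,0,-1],[0,0,-1],[0,0,-1],[0,0,-1],[0,0,-1],[0,0,-1],[0,0,-1],[0,0,-1]],"yaw":[0.1,0.2,0.3,0.4,0.5,0.6,0.7,0.8,0.9,1.0,1.08,1.129]}' 1
```

```text
cup1 [0.5204 0.0687 0.038 ]
cup2 [ 0.501  -0.0609  0.038 ]
plate [[0.601, 0.394, 0.014], [0.596, 0.2, 0.014], [0.424, 0.204, 0.014], [0.429, 0.396, 0.014]] [0.5123 0.2984 0.014 ]
yaw -0.018161654542615504 sizes 0.1718430210461479 0.194359644517129
tare [0.3944 0.2682 0.013 ]
board [ 0.483  -0.3243  0.01  ]
yaw -0.11614618514122572
ring [ 0.7102 -0.0346  0.203 ] 0.0 0.0
tip [ 0.7398 -0.0433  0.21  ] 0.0309 -16.4
mark [ 0.7104 -0.068   0.21  ] 0.0334 -89.6
top [ 0.7088 -0.034   0.2   ] [[0.759, 0.044, 0.2], [0.772, -0.099, 0.2], [0.658, -0.111, 0.2], [0.646, 0.03, 0.2]]
time: 1.1
tool_pos: [0.2452, 0.5198, 0.2315]
orientation: [[0.002, 1.0, -0.0], [1.0, -0.002, -0.001], [-0.001, -0.0, -1.0]]
wrist_force: [-0.8, -0.5, 0.1]
finger_gap: 0.0912
grasp_force: 0.0
```

```bash
python3 -m inch '{"delta_pos":[[-1,0.6,0],[-4,2.4,0],[-7.4,4.5,0],[-10.8,6.6,0],[-14.2,8.7,0],[-17.6,10.8,0],[-21,12.9,0],[-24.4,15,0],[-27.8,17.1,0],[-31.2,19.2,0],[-34.6,21.2,0],[-38,23.3,0]],"yaw":[0,0,0,0,0,0,0,0,0,0,0,0]}'
python3 -m inch '{"delta_pos":[[-3,1.8,0],[-5,3.2,0],[-6.5,4,0],[-7.2,4.4,0],[-7.2,4.4,2],[-7.2,4.4,4],[-7.2,4.4,6],[-7.2,4.4,8],[-7.2,4.4,9.5],[-7.2,4.4,10],[-7.2,4.4,10],[-7.2,4.4,10]],"yaw":[0,0,0,0,0,0,0,0,0,0,0,0]}'
python3 - <<'E'
from h import *
s=snap('top');P=cloud(s)
c=s['color'][:,:,::-1]
cv2.imwrite('pics/t1.png',cv2.resize(c[190:320,190:390],None,fx=4,fy=4,interpolation=cv2.INTER_CUBIC))
E
```

```text
time: 2.1
tool_pos: [0.4788, 0.1376, 0.2319]
orientation: [[-0.002, 1.0, -0.0], [1.0, 0.002, -0.0], [-0.0, -0.0, -1.0]]
wrist_force: [0.7, -0.6, -0.1]
finger_gap: 0.0912
grasp_force: 0.0
time: 3.1
tool_pos: [0.5229, 0.0685, 0.1325]
orientation: [[-0.002, 1.0, 0.0], [1.0, 0.002, 0.0], [0.0, 0.0, -1.0]]
wrist_force: [-0.2, 0.5, 0.3]
finger_gap: 0.0912
grasp_force: 0.0
```

View pics/t1.png

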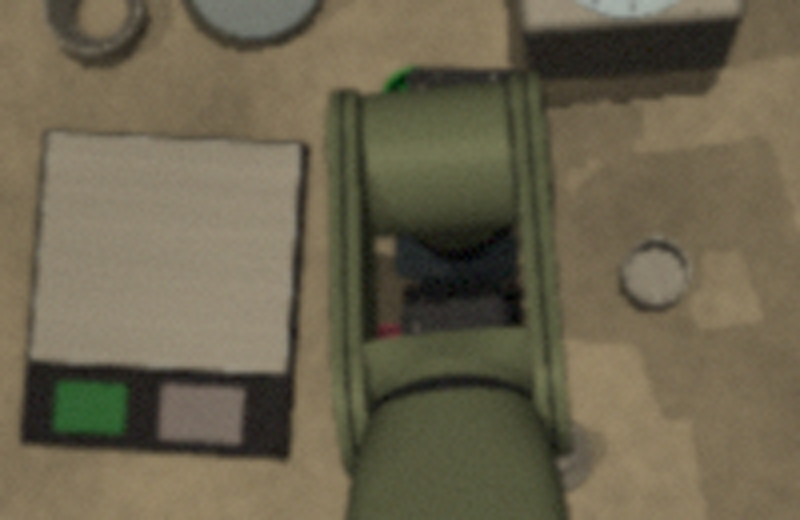

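The arm hides cup1 in this view, and cup2 has not moved. Going down on cup1, then closing.

```bash
python3 -m inch '{"delta_pos":[[0,0,1.5],[0,0,3.5],[0,0,5.5],[0,0,7.5],[0,0,9],[0,0,10],[0,0,10.8],[0,0,11.4],[0,0,11.8],[0,0,12],[0,0,12],[0,0,12]],"yaw":[0,0,0,0,0,0,0,0,0,0,0,0]}'
python3 -m inch '{"delta_pos":[[0,0,0],[0,0,0],[0,0,0],[0,0,0],[0,0,0],[0,0,0],[0,0,0],[0,0,0],[0,0,0],[0,0,0],[0,0,0],[0,0,0]],"yaw":[0,0,0,0,0,0,0,0,0,0,0,0]}' 0.2
python3 -m inch '{"delta_pos":[[0,0,-0.5],[0,0,-1.5],[0,0,-3],[0,0,-4.5],[0,0,-6],[0,0,-7.5],[0,0,-8.5],[0,0,-9],[0,0,-9],[0,0,-9]],"yaw":[0,0,0,0,0,0,0,0,0,0]}'
```

```text
time: 4.15
tool_pos: [0.5232, 0.0684, 0.0124]
orientation: [[-0.001, 1.0, 0.001], [1.0, 0.001, 0.0], [0.0, 0.001, -1.0]]
wrist_force: [-0.3, -0.5, -0.2]
finger_gap: 0.0913
grasp_force: 0.0
time: 5.15
tool_pos: [0.5228, 0.0683, 0.012]
orientation: [[-0.001, 1.0, 0.0], [1.0, 0.001, 0.0], [0.0, 0.0, -1.0]]
wrist_force: [-0.2, 0.1, 1.0]
finger_gap: 0.0495
grasp_force: 30.0
time: 5.98
tool_pos: [0.5225, 0.0683, 0.1019]
orientation: [[-0.001, 1.0, -0.0], [1.0, 0.001, 0.0], [0.0, -0.0, -1.0]]
wrist_force: [-0.3, 0.1, -0.1]
finger_gap: 0.0496
grasp_force: 30.0
```

```bash
python3 -m inch '{"delta_pos":[[1,0,0],[3.5,-0.1,0],[7,-0.2,0],[10.5,-0.3,0],[14,-0.4,0],[17.5,-0.5,0],[21,-0.6,0],[24,-0.7,0],[26.5,-0.8,0],[27.5,-0.8,0],[27.5,-0.8,1],[27.5,-0.8,2.5]],"yaw":[0,0,0,0,0,0,0,0,0,0,0,0]}'
python3 -m inch '{"delta_pos":[[0,0,1.5],[0,0,3],[0,0,4],[0,0,4.5],[0,0,4.8],[0,0,4.9],[0,0,5],[0,0,5],[0,0,5]],"yaw":[0,0,0,0,0,0,0,0,0]}'
```

```text
time: 6.98
tool_pos: [0.5147, 0.3437, 0.0767]
orientation: [[-0.002, 1.0, 0.001], [1.0, 0.002, 0.0], [0.0, 0.001, -1.0]]
wrist_force: [0.3, -0.4, -0.9]
finger_gap: 0.0495
grasp_force: 30.0
time: 7.73
tool_pos: [0.5149, 0.3435, 0.0276]
orientation: [[-0.001, 1.0, 0.001], [1.0, 0.001, 0.001], [0.001, 0.001, -1.0]]
wrist_force: [0.3, 0.4, -0.9]
finger_gap: 0.0493
grasp_force: 30.0
```

```bash
python3 -m inch '{"delta_pos":[[0,0,0.05],[0,0,0.1],[0,0,0.1],[0,0,0.1]],"yaw":[0,0,0,0]}'
python3 -m inch '{"delta_pos":[[0,0,0],[0,0,0],[0,0,0],[0,0,0],[0,0,0],[0,0,-1],[0,0,-3],[0,0,-6],[0,0,-9],[0,0,-12],[0,0,-14],[0,0,-14]],"yaw":[0,0,0,0,0,0,0,0,0,0,0,0]}' 0.9
python3 -m inch '{"delta_pos":[[-1,0,0],[-4,0,0],[-7,0,0],[-10,-0.2,0],[-13,-0.4,0],[-16,-0.6,0],[-19,-0.8,0],[-22,-1,0],[-23,-1.2,0],[-23,-1.2,0],[-23,-1.2,0]],"yaw":[0,0,0,0,0,0,0,0,0,0,0]}'
python3 - <<'E'
from h import *
s=snap('top');c=s['color'][:,:,::-1]
cv2.imwrite('pics/t2.png',cv2.resize(c[190:320,190:390],None,fx=4,fy=4,interpolation=cv2.INTER_CUBIC))
E
```

```text
time: 8.07
tool_pos: [0.5145, 0.3434, 0.0261]
orientation: [[-0.001, 1.0, 0.0], [1.0, 0.001, 0.0], [0.0, 0.0, -1.0]]
wrist_force: [-0.0, 0.6, -0.1]
finger_gap: 0.0504
grasp_force: 3.0
time: 9.07
tool_pos: [0.517, 0.3449, 0.1723]
orientation: [[-0.001, 1.0, 0.009], [1.0, 0.001, 0.006], [0.006, 0.009, -1.0]]
wrist_force: [0.6, 0.1, 1.0]
finger_gap: 0.0818
grasp_force: 0.0
time: 9.98
tool_pos: [0.5022, 0.1131, 0.1653]
orientation: [[0.0, 1.0, -0.001], [1.0, -0.0, 0.0], [0.0, -0.001, -1.0]]
wrist_force: [1.3, -0.8, 0.3]
finger_gap: 0.082
grasp_force: 0.0
```

View pics/t2.png

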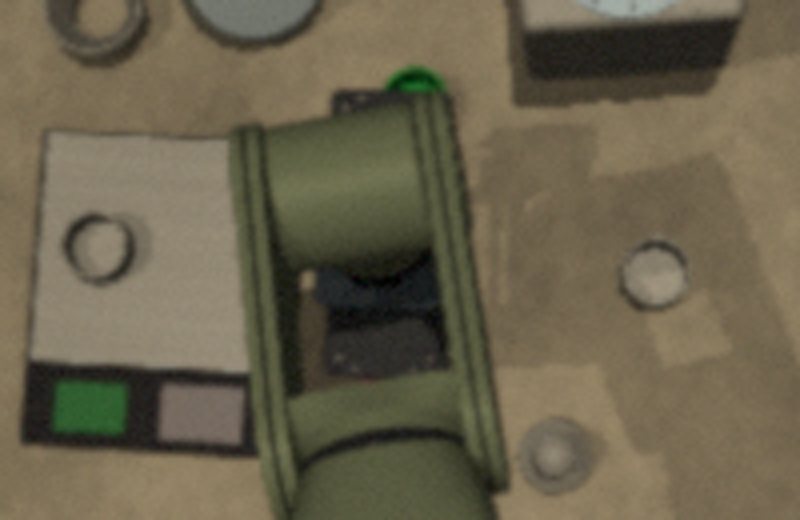

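cup1 stands upright on the plate at crop (99,249). cup2 has not moved, at crop (655,275). Going for cup2.

```bash
python3 -m inch '{"delta_pos":[[-1,0,0],[-4,0,0],[-7.5,0,0],[-11,0,0],[-14,0,0],[-16.5,0,0],[-17.4,0,0],[-17.4,0,2],[-17.4,0,4.5],[-17.4,0,7],[-17.4,0,8],[-17.4,0,8]],"yaw":[0,0,0,0,0,0,0,0,0,0,0,0]}' 1
python3 -m inch '{"delta_pos":[[0,0,1.5],[0,0,3],[0,0,4.5],[0,0,5.5],[0,0,6.3],[0,0,6.9],[0,0,7.2],[0,0,7.3],[0,0,7.3],[0,0,7.3]],"yaw":[0,0,0,0,0,0,0,0,0,0]}'
python3 -m inch '{"delta_pos":[[0,0,0],[0,0,0],[0,0,0],[0,0,0],[0,0,0],[0,0,0],[0,0,0],[0,0,0],[0,0,0],[0,0,0],[0,0,0],[0,0,0]],"yaw":[0,0,0,0,0,0,0,0,0,0,0,0]}' 0.2
python3 -m inch '{"delta_pos":[[0,0,-0.5],[0,0,-1.5],[0,0,-3],[0,0,-4.5],[0,0,-6],[0,0,-7.5],[0,0,-8.5],[0,0,-9],[0,0,-9],[0,0,-9]],"yaw":[0,0,0,0,0,0,0,0,0,0]}'
```

```text
time: 11.03
tool_pos: [0.5013, -0.0597, 0.0836]
orientation: [[-0.002, 1.0, -0.006], [1.0, 0.002, 0.001], [0.001, -0.006, -1.0]]
wrist_force: [0.3, 0.2, -0.8]
finger_gap: 0.091
grasp_force: 0.0
time: 11.87
tool_pos: [0.5034, -0.0607, 0.0134]
orientation: [[-0.001, 1.0, 0.001], [1.0, 0.001, -0.0], [-0.0, 0.001, -1.0]]
wrist_force: [0.2, -0.1, -0.5]
finger_gap: 0.0914
grasp_force: 0.0
time: 12.87
tool_pos: [0.503, -0.0607, 0.013]
orientation: [[-0.001, 1.0, 0.0], [1.0, 0.001, 0.0], [0.0, 0.0, -1.0]]
wrist_force: [0.4, -0.4, 0.7]
finger_gap: 0.0496
grasp_force: 30.0
time: 13.7
tool_pos: [0.5027, -0.0607, 0.1029]
orientation: [[-0.001, 1.0, -0.0], [1.0, 0.001, 0.0], [0.0, -0.0, -1.0]]
wrist_force: [0.7, -0.6, -0.7]
finger_gap: 0.0498
grasp_force: 30.0
```

```bash
python3 -m inch '{"delta_pos":[[1,0,0],[3.5,0.1,0],[7,0.2,0],[10.5,0.3,0],[14,0.4,0],[17.5,0.5,0],[21,0.6,0],[24.5,0.7,0],[28,0.8,0],[30.5,0.9,0],[31.4,0.9,0],[31.4,0.9,0]],"yaw":[0,0,0,0,0,0,0,0,0,0,0,0]}'
python3 -m inch '{"delta_pos":[[0,0,1.5],[0,0,3],[0,0,4.5],[0,0,6],[0,0,7],[0,0,7.4],[0,0,7.5],[0,0,7.6],[0,0,7.6],[0,0,7.6]],"yaw":[0,0,0,0,0,0,0,0,0,0]}'
```

```text
time: 14.7
tool_pos: [0.5108, 0.2555, 0.1019]
orientation: [[-0.004, 1.0, -0.002], [1.0, 0.004, -0.0], [-0.0, -0.002, -1.0]]
wrist_force: [0.1, 0.2, -0.8]
finger_gap: 0.0492
grasp_force: 30.0
time: 15.53
tool_pos: [0.5121, 0.2534, 0.0276]
orientation: [[-0.001, 1.0, 0.001], [1.0, 0.001, 0.001], [0.001, 0.001, -1.0]]
wrist_force: [0.4, -0.6, -1.1]
finger_gap: 0.0492
grasp_force: 30.0
```

```bash
python3 -m inch '{"delta_pos":[[0,0,0],[0,0,0],[0,0,0],[0,0,0],[0,0,0],[0,0,-1],[0,0,-3],[0,0,-6],[0,0,-9],[0,0,-10],[0,0,-10],[0,0,-10]],"yaw":[0,0,0,0,0,0,0,0,0,0,0,0]}' 0.9
python3 -m inch '{"delta_pos":[[0,-1,0],[0.3,-4,0],[0.7,-7,0],[1.1,-10,0],[1.4,-11.8,0],[1.4,-11.8,0],[1.4,-11.8,0],[1.4,-11.8,0],[1.4,-11.8,0],[1.4,-11.8,0],[1.4,-11.8,0],[1.4,-11.8,0]],"yaw":[0,0,0,0,0,0,0,0,0,0,0,0]}' 0
python3 - <<'E'
from h import *
s=snap('top');t=snap('side')
a=cv2.resize(s['color'][200:320,180:300,::-1],(400,400),interpolation=cv2.INTER_CUBIC)
b=cv2.resize(t['color'][290:440,260:410,::-1],(400,400),interpolation=cv2.INTER_CUBIC)
cv2.imwrite('pics/t3.png',np.hstack([a,b]))
E
```

```text
time: 16.53
tool_pos: [0.5114, 0.2532, 0.1271]
orientation: [[-0.001, 1.0, 0.0], [1.0, 0.001, 0.0], [0.0, 0.0, -1.0]]
wrist_force: [-0.2, 0.6, -0.3]
finger_gap: 0.0821
grasp_force: 0.0
time: 17.53
tool_pos: [0.3941, 0.2671, 0.1268]
orientation: [[-0.0, 1.0, -0.0], [1.0, 0.0, -0.0], [-0.0, -0.0, -1.0]]
wrist_force: [-0.0, 0.0, 0.8]
finger_gap: 0.0047
grasp_force: 0.0
```

View pics/t3.png

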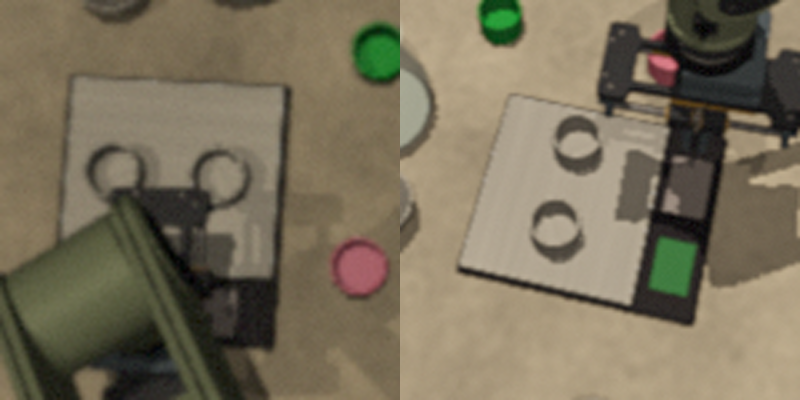

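Both cups stand upright on the plate, at left-half (115,172) and (221,178). The fingers are over the key. Going down to press.

```bash
python3 -m inch '{"delta_pos":[[0,0.05,1.5],[0,0.05,3.5],[0,0.05,5.5],[0,0.05,7.5],[0,0.05,8.7],[0,0.05,9.5],[0,0.05,10],[0,0.05,10.3],[0,0.05,10.3],[0,0.05,10.3]],"yaw":[0,0,0,0,0,0,0,0,0,0]}'
python3 -m inch '{"delta_pos":[[0,0,0.1],[0,0,0.2],[0,0,0.2],[0,0,0.2]],"yaw":[0,0,0,0]}'
python3 -m inch '{"delta_pos":[[0,0,0.05],[0,0,0.1],[0,0,0.1],[0,0,0.1]],"yaw":[0,0,0,0]}'
```

```text
time: 18.47
tool_pos: [0.3945, 0.2675, 0.0245]
orientation: [[-0.001, 1.0, 0.001], [1.0, 0.001, 0.001], [0.001, 0.001, -1.0]]
wrist_force: [-0.0, 0.2, 0.3]
finger_gap: 0.0005
grasp_force: 0.0
time: 18.8
tool_pos: [0.3942, 0.2673, 0.0222]
orientation: [[-0.001, 1.0, 0.0], [1.0, 0.001, 0.0], [0.0, 0.0, -1.0]]
wrist_force: [-0.1, -0.2, -0.1]
finger_gap: 0.0004
grasp_force: 0.0
time: 19.13
tool_pos: [0.3942, 0.2673, 0.0211]
orientation: [[-0.001, 1.0, 0.0], [1.0, 0.001, 0.0], [0.0, 0.0, -1.0]]
wrist_force: [0.2, -0.3, 1.1]
finger_gap: 0.0007
grasp_force: 0.5
```

```bash
python3 -m inch '{"delta_pos":[[0,0,0.05],[0,0,0.1],[0,0,0.1],[0,0,0.1]],"yaw":[0,0,0,0]}'
python3 -m inch '{"delta_pos":[[0,0,0.03],[0,0,0.03],[0,0,0.03]],"yaw":[0,0,0]}'
```

```text
time: 19.47
tool_pos: [0.3942, 0.2673, 0.0203]
orientation: [[-0.001, 1.0, 0.0], [1.0, 0.001, 0.0], [0.0, 0.0, -1.0]]
wrist_force: [-0.8, 0.1, 4.4]
finger_gap: 0.0004
grasp_force: 2.4
time: 19.72
tool_pos: [0.3942, 0.2673, 0.0203]
orientation: [[-0.001, 1.0, 0.0], [1.0, 0.001, 0.0], [0.0, 0.0, -1.0]]
wrist_force: [-1.3, -1.6, 7.7]
finger_gap: 0.0006
grasp_force: 4.0
```

```bash
python3 -m inch '{"delta_pos":[[0,0,0.03],[0,0,0.03],[0,0,0.03]],"yaw":[0,0,0]}'
```

```text
time: 19.97
tool_pos: [0.3942, 0.2673, 0.0203]
orientation: [[-0.001, 1.0, 0.001], [1.0, 0.001, 0.0], [0.0, 0.001, -1.0]]
wrist_force: [-2.0, -1.2, 10.9]
finger_gap: 0.0002
grasp_force: 5.3
```

```bash
python3 -m inch '{"delta_pos":[[0,0,0.01],[0,0,0.01],[0,0,0.01],[0,0,0.01],[0,0,0.01],[0,0,0.01],[0,0,0.01],[0,0,0.01],[0,0,0.01],[0,0,0.01],[0,0,0.01],[0,0,0.01]],"yaw":[0,0,0,0,0,0,0,0,0,0,0,0]}'
python3 -m inch '{"delta_pos":[[0,0,0],[0,0,0],[0,0,0],[0,0,-0.5],[0,0,-1.5],[0,0,-3.5],[0,0,-6],[0,0,-8.5],[0,0,-11],[0,0,-13],[0,0,-14],[0,0,-14]],"yaw":[0,0,0,0,0,0,0,0,0,0,0,0]}'
```

```text
time: 20.97
tool_pos: [0.3942, 0.2673, 0.0203]
orientation: [[-0.001, 1.0, 0.001], [1.0, 0.001, 0.0], [0.0, 0.001, -1.0]]
wrist_force: [-1.8, -1.7, 12.0]
finger_gap: 0.0004
grasp_force: 5.8
time: 21.97
tool_pos: [0.3954, 0.268, 0.1615]
orientation: [[-0.001, 1.0, 0.004], [1.0, 0.001, 0.003], [0.003, 0.004, -1.0]]
wrist_force: [-0.1, 0.5, 0.4]
finger_gap: 0.0003
grasp_force: 0.0
```

```bash
python3 - <<'E'
from h import *
t=snap('side');s=snap('top')
a=cv2.resize(s['color'][200:320,180:300,::-1],(400,400),interpolation=cv2.INTER_CUBIC)
b=cv2.resize(t['color'][290:440,260:410,::-1],(400,400),interpolation=cv2.INTER_CUBIC)
cv2.imwrite('pics/t4.png',np.hstack([a,b]))
print(manip.read_state()['tool_pos'])
E
```

```text
[0.39383699 0.26701873 0.15887791]
```

View pics/t4.png

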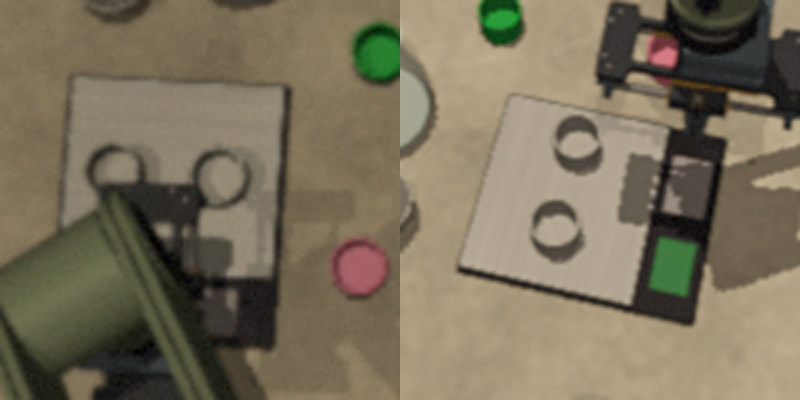

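Neither cup moved during the press. Taking the right-hand cup to the board.

```bash
python3 -m inch '{"delta_pos":[[0,1,0],[-0.4,4,0],[-0.8,7,0],[-1.2,10,0],[-1.4,11.6,0],[-1.4,11.8,0],[-1.4,11.8,1],[-1.4,11.8,3],[-1.4,11.8,5],[-1.4,11.8,6],[-1.4,11.8,6],[-1.4,11.8,6]],"yaw":[0,0,0,0,0,0,0,0,0,0,0,0]}' 1
python3 -m inch '{"delta_pos":[[0,0,1],[0,0,2.5],[0,0,4],[0,0,5.2],[0,0,6.2],[0,0,6.8],[0,0,7.1],[0,0,7.2],[0,0,7.2],[0,0,7.2]],"yaw":[0,0,0,0,0,0,0,0,0,0]}'
python3 -m inch '{"delta_pos":[[0,0,0],[0,0,0],[0,0,0],[0,0,0],[0,0,0],[0,0,0],[0,0,0],[0,0,0],[0,0,0],[0,0,0],[0,0,0],[0,0,0]],"yaw":[0,0,0,0,0,0,0,0,0,0,0,0]}' 0.2
python3 -m inch '{"delta_pos":[[0,0,-0.5],[0,0,-1.5],[0,0,-3],[0,0,-4.5],[0,0,-6],[0,0,-7.5],[0,0,-8.5],[0,0,-9],[0,0,-9],[0,0,-9]],"yaw":[0,0,0,0,0,0,0,0,0,0]}'
```

```text
time: 23.07
tool_pos: [0.5112, 0.2533, 0.0986]
orientation: [[-0.002, 1.0, -0.002], [1.0, 0.002, -0.001], [-0.001, -0.002, -1.0]]
wrist_force: [0.2, 0.4, 0.0]
finger_gap: 0.0778
grasp_force: 0.0
time: 23.9
tool_pos: [0.5126, 0.2536, 0.0279]
orientation: [[-0.001, 1.0, 0.001], [1.0, 0.001, 0.001], [0.001, 0.001, -1.0]]
wrist_force: [-0.3, 0.5, -0.2]
finger_gap: 0.0912
grasp_force: 0.0
time: 24.9
tool_pos: [0.5121, 0.2533, 0.0273]
orientation: [[-0.001, 1.0, 0.0], [1.0, 0.001, 0.0], [0.0, 0.0, -1.0]]
wrist_force: [-0.3, 0.2, 0.9]
finger_gap: 0.0492
grasp_force: 30.0
time: 25.73
tool_pos: [0.5119, 0.2532, 0.1172]
orientation: [[-0.001, 1.0, -0.0], [1.0, 0.001, -0.0], [-0.0, -0.0, -1.0]]
wrist_force: [-0.1, 0.4, -1.4]
finger_gap: 0.049
grasp_force: 30.0
```

```bash
python3 -m inch '{"delta_pos":[[-1,0,0],[-4,0,0],[-7.5,0,0],[-11,0,0],[-14.5,0,0],[-18,0,0],[-21.5,0,0],[-25,0,0],[-28.5,0,0],[-32,-0.4,0],[-35.5,-0.8,0],[-39,-1.2,0]],"yaw":[0,0,0,0,0,0,0,0,0,0,0,0]}'
python3 -m inch '{"delta_pos":[[-3.5,-0.4,0],[-7,-0.8,0],[-10.5,-1.2,0],[-14,-1.6,0],[-17.5,-2,0],[-20.5,-2.2,0],[-22.5,-2.2,0],[-23.2,-2.2,0],[-23.2,-2.2,0],[-23.2,-2.2,0]],"yaw":[0,0,0,0,0,0,0,0,0,0]}'
python3 -m inch '{"delta_pos":[[0,0,1.5],[0,0,3.5],[0,0,5.5],[0,0,7],[0,0,8],[0,0,8.7],[0,0,9.1],[0,0,9.3],[0,0,9.4],[0,0,9.4],[0,0,9.4]],"yaw":[0,0,0,0,0,0,0,0,0,0,0]}'
```

```text
time: 26.73
tool_pos: [0.499, -0.1387, 0.1163]
orientation: [[-0.001, 1.0, -0.002], [1.0, 0.001, 0.0], [0.0, -0.002, -1.0]]
wrist_force: [0.6, 0.4, -0.9]
finger_gap: 0.0494
grasp_force: 30.0
time: 27.57
tool_pos: [0.4779, -0.3678, 0.1163]
orientation: [[-0.0, 1.0, -0.002], [1.0, 0.0, 0.002], [0.002, -0.002, -1.0]]
wrist_force: [0.2, 0.1, -0.7]
finger_gap: 0.0495
grasp_force: 30.0
time: 28.48
tool_pos: [0.4791, -0.369, 0.0239]
orientation: [[-0.001, 1.0, 0.001], [1.0, 0.001, -0.001], [-0.001, 0.001, -1.0]]
wrist_force: [-0.4, 0.3, -0.6]
finger_gap: 0.0494
grasp_force: 30.0
```

Now release, then return to cup1 at (0.5145, 0.3434).

```bash
python3 -m inch '{"delta_pos":[[0,0,0],[0,0,0],[0,0,0],[0,0,0],[0,0,0],[0,0,-1],[0,0,-3],[0,0,-6],[0,0,-9],[0,0,-11],[0,0,-12],[0,0,-12]],"yaw":[0,0,0,0,0,0,0,0,0,0,0,0]}' 0.9
python3 -m inch '{"delta_pos":[[1,0,0],[4,0,0],[7.5,0.3,0],[11,0.6,0],[14.5,0.9,0],[18,1.2,0],[21.5,1.6,0],[25,2,0],[28.5,2.4,0],[32,2.8,0],[35.5,3.2,0],[39,3.5,0]],"yaw":[0,0,0,0,0,0,0,0,0,0,0,0]}'
python3 -m inch '{"delta_pos":[[3.5,0,0],[7,0,0],[10.5,0,0],[14,0,0],[15,0,0],[15,0,0],[15,0,0]],"yaw":[0,0,0,0,0,0,0]}'
python3 - <<'E'
from h import *
t=snap('side');s=snap('top')
a=cv2.resize(s['color'][180:320,180:340,::-1],(400,350),interpolation=cv2.INTER_CUBIC)
b=cv2.resize(s['color'][215:315,390:504,::-1],(400,350),interpolation=cv2.INTER_CUBIC)
cv2.imwrite('pics/t5.png',np.hstack([a,b]))
print(manip.read_state()['tool_pos'])
E
```

```text
time: 29.48
tool_pos: [0.4799, -0.3697, 0.1464]
orientation: [[-0.001, 1.0, 0.005], [1.0, 0.001, -0.004], [-0.004, 0.005, -1.0]]
wrist_force: [0.0, -0.2, -1.1]
finger_gap: 0.0822
grasp_force: 0.0
time: 30.48
tool_pos: [0.5115, 0.0235, 0.1413]
orientation: [[-0.001, 1.0, -0.004], [1.0, 0.001, 0.0], [0.0, -0.004, -1.0]]
wrist_force: [0.9, 0.3, -0.5]
finger_gap: 0.0821
grasp_force: 0.0
time: 31.07
tool_pos: [0.5118, 0.1711, 0.1418]
orientation: [[-0.003, 1.0, -0.003], [1.0, 0.003, -0.002], [-0.002, -0.003, -1.0]]
wrist_force: [0.4, -0.7, 0.2]
finger_gap: 0.0823
grasp_force: 0.0
[0.51245165 0.16997831 0.14243326]
```

View pics/t5.png

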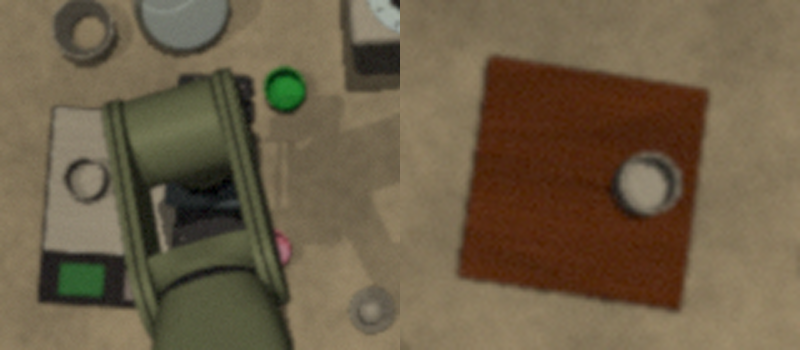

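The placed cup is upright on the board at panel (648,184). cup1 is still on the plate at (87,181), where I left it. Fetching it.

```bash
python3 -m inch '{"delta_pos":[[1,0,0],[4,0.1,0],[7.5,0.2,0],[11,0.2,0],[14,0.2,0],[16.5,0.2,0],[17.3,0.2,0],[17.3,0.2,1.5],[17.3,0.2,3.5],[17.3,0.2,5],[17.3,0.2,5.5],[17.3,0.2,5.5]],"yaw":[0,0,0,0,0,0,0,0,0,0,0,0]}' 1
python3 -m inch '{"delta_pos":[[0,0,1],[0,0,2.5],[0,0,3.8],[0,0,4.8],[0,0,5.5],[0,0,6],[0,0,6.1],[0,0,6.1],[0,0,6.1]],"yaw":[0,0,0,0,0,0,0,0,0]}'
python3 -m inch '{"delta_pos":[[0,0,0],[0,0,0],[0,0,0],[0,0,0],[0,0,0],[0,0,0],[0,0,0],[0,0,0],[0,0,0],[0,0,0],[0,0,0],[0,0,0]],"yaw":[0,0,0,0,0,0,0,0,0,0,0,0]}' 0.2
python3 -m inch '{"delta_pos":[[0,0,-0.5],[0,0,-1.5],[0,0,-3],[0,0,-4.5],[0,0,-6],[0,0,-7.5],[0,0,-8.5],[0,0,-9],[0,0,-9],[0,0,-9]],"yaw":[0,0,0,0,0,0,0,0,0,0]}'
```

```text
time: 32.17
tool_pos: [0.5144, 0.3428, 0.0869]
orientation: [[0.0, 1.0, -0.003], [1.0, -0.0, -0.002], [-0.002, -0.003, -1.0]]
wrist_force: [0.2, -0.5, 0.6]
finger_gap: 0.0912
grasp_force: 0.0
time: 32.92
tool_pos: [0.5154, 0.3446, 0.0278]
orientation: [[-0.001, 1.0, 0.001], [1.0, 0.001, 0.001], [0.001, 0.001, -1.0]]
wrist_force: [-1.2, 0.9, 0.6]
finger_gap: 0.0911
grasp_force: 0.0
time: 33.92
tool_pos: [0.515, 0.3444, 0.0273]
orientation: [[-0.001, 1.0, -0.0], [1.0, 0.001, 0.0], [0.0, -0.0, -1.0]]
wrist_force: [-0.7, -0.5, 0.9]
finger_gap: 0.0496
grasp_force: 30.0
time: 34.75
tool_pos: [0.5148, 0.3442, 0.1171]
orientation: [[-0.001, 1.0, -0.0], [1.0, 0.001, -0.0], [-0.0, -0.0, -1.0]]
wrist_force: [-0.0, -1.1, -0.8]
finger_gap: 0.0496
grasp_force: 30.0
```

```bash
python3 -m inch '{"delta_pos":[[-1,0,0],[-4,0,0],[-7.5,0,0],[-11,0,0],[-14.5,0,0],[-18,0,0],[-21.5,0,0],[-25,0,0],[-28.5,0,0],[-32,-0.4,0],[-35.5,-0.8,0],[-39,-1.2,0]],"yaw":[0,0,0,0,0,0,0,0,0,0,0,0]}'
python3 -m inch '{"delta_pos":[[-3.5,-0.4,0],[-7,-0.8,0],[-10.5,-1.2,0],[-14,-1.6,0],[-17.5,-1.7,0],[-20.5,-1.7,0],[-22.9,-1.7,0],[-23.9,-1.7,0],[-23.9,-1.7,0],[-23.9,-1.7,0]],"yaw":[0,0,0,0,0,0,0,0,0,0]}'
python3 -m inch '{"delta_pos":[[0,0,1.5],[0,0,3.5],[0,0,5.5],[0,0,7],[0,0,8],[0,0,8.7],[0,0,9.1],[0,0,9.3],[0,0,9.4],[0,0,9.4],[0,0,9.4]],"yaw":[0,0,0,0,0,0,0,0,0,0,0]}'
```

```text
time: 35.75
tool_pos: [0.5019, -0.0478, 0.1164]
orientation: [[-0.001, 1.0, -0.002], [1.0, 0.001, 0.0], [0.0, -0.002, -1.0]]
wrist_force: [0.4, -0.1, -1.2]
finger_gap: 0.0494
grasp_force: 30.0
time: 36.58
tool_pos: [0.4857, -0.2842, 0.1164]
orientation: [[0.0, 1.0, -0.002], [1.0, -0.0, 0.002], [0.002, -0.002, -1.0]]
wrist_force: [0.7, -0.9, 0.0]
finger_gap: 0.0496
grasp_force: 30.0
time: 37.5
tool_pos: [0.4871, -0.2849, 0.0239]
orientation: [[-0.001, 1.0, 0.001], [1.0, 0.001, -0.001], [-0.001, 0.001, -1.0]]
wrist_force: [0.0, 1.3, -0.9]
finger_gap: 0.0491
grasp_force: 30.0
```

```bash
python3 -m inch '{"delta_pos":[[0,0,0],[0,0,0],[0,0,0],[0,0,0],[0,0,0],[0,0,-1],[0,0,-3],[0,0,-6],[0,0,-9],[0,0,-12],[0,0,-15],[0,0,-18]],"yaw":[0,0,0,0,0,0,0,0,0,0,0,0]}' 0.9
python3 -m inch '{"delta_pos":[[0,-1,-3],[0,-4,-6],[2,-7,-9],[5,-9,-10],[8,-10,-10],[8,-10,-10],[8,-10,-10]],"yaw":[0,0,0,0,0,0,0]}'
python3 - <<'E'
from h import *
t=snap('side');s=snap('top')
a=cv2.resize(s['color'][145:215,310:390,::-1],(400,350),interpolation=cv2.INTER_CUBIC)
b=cv2.resize(s['color'][215:315,390:504,::-1],(400,350),interpolation=cv2.INTER_CUBIC)
cv2.imwrite('pics/t6.png',np.hstack([a,b]))
print(manip.read_state()['tool_pos'])
P=cloud(s)[160:190,330:365];q=P[P[...,2]>.225];print(len(q),q.mean(0),q[:,:2].min(0),q[:,:2].max(0),q[:,2].max())
E
```

```text
time: 38.5
tool_pos: [0.4864, -0.2845, 0.2056]
orientation: [[-0.001, 1.0, 0.001], [1.0, 0.001, -0.0], [-0.0, 0.001, -1.0]]
wrist_force: [0.1, 0.5, 1.1]
finger_gap: 0.0818
grasp_force: 0.0
time: 39.08
tool_pos: [0.386, -0.204, 0.3046]
orientation: [[-0.003, 1.0, 0.002], [1.0, 0.003, -0.002], [-0.002, 0.002, -1.0]]
wrist_force: [0.1, -0.3, -0.3]
finger_gap: 0.0821
grasp_force: 0.0
[ 0.38682775 -0.20519751  0.3035442 ]
132 [ 0.70329361 -0.0342273   0.25716409] [ 0.35666524 -0.0481734 ] [ 0.73667553 -0.0109326 ] 1.658330095417111
```

View pics/t6.png

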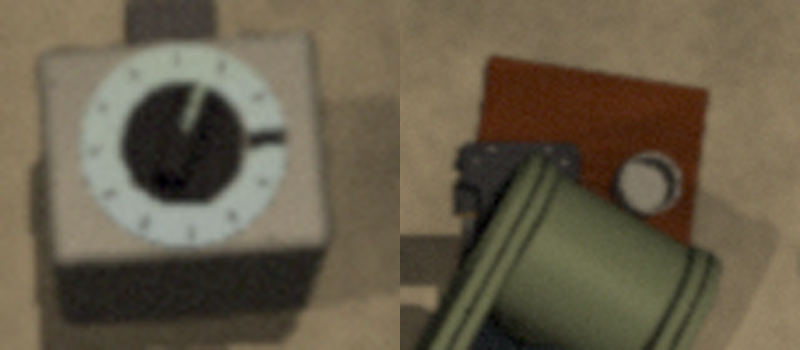

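In panel t6 the pointer and clip are clear: pointer tip (205,82), clip inner end about (247,138). The near cup is hidden for now, so I'll check it later. Moving over the dial with the jaws turned across the bar.

```bash
python3 -m inch '{"delta_pos":[[1,2,0],[2.5,5,0],[4,8,0],[5.5,11,0],[7,14,0],[8.5,17,0],[10,20,0],[11.5,23,0],[13,26,0],[15,29,0],[16.5,31.3,0.5],[17.1,32.3,1]],"yaw":[-0.1,-0.2,-0.31,-0.42,-0.53,-0.64,-0.75,-0.86,-0.97,-1.07,-1.17,-1.257]}' 0.55
python3 -m inch '{"delta_pos":[[0,0,0],[0,0,0],[0,0,0],[0,0,0]],"yaw":[0,0,0,0]}'
```

```text
time: 40.18
tool_pos: [0.7131, -0.0319, 0.2903]
orientation: [[-0.953, 0.302, -0.001], [0.302, 0.953, 0.001], [0.001, 0.001, -1.0]]
wrist_force: [-1.0, -0.6, -0.8]
finger_gap: 0.0504
grasp_force: 0.0
time: 40.52
tool_pos: [0.7089, -0.0347, 0.2938]
orientation: [[-0.951, 0.31, 0.0], [0.31, 0.951, -0.0], [-0.0, -0.0, -1.0]]
wrist_force: [0.8, 0.8, 0.9]
finger_gap: 0.05
grasp_force: 0.0
```

```bash
python3 -m inch '{"delta_pos":[[0,0,1],[0,0,2.5],[0,0,3.8],[0,0,4.6],[0,0,5.2],[0,0,5.8],[0,0,6.3],[0,0,6.6],[0,0,6.8],[0,0,6.9],[0,0,6.9],[0,0,6.9]],"yaw":[0,0,0,0,0,0,0,0,0,0,0,0]}'
python3 -m inch '{"delta_pos":[[0,0,0],[0,0,0],[0,0,0],[0,0,0],[0,0,0],[0,0,0],[0,0,0],[0,0,0],[0,0,0],[0,0,0],[0,0,0],[0,0,0]],"yaw":[0,0,0,0,0,0,0,0,0,0,0,0]}' 0.05
```

```text
time: 41.52
tool_pos: [0.7096, -0.0335, 0.2246]
orientation: [[-0.951, 0.308, 0.001], [0.308, 0.951, 0.0], [-0.001, 0.0, -1.0]]
wrist_force: [0.2, 0.5, -0.1]
finger_gap: 0.0504
grasp_force: 0.0
time: 42.52
tool_pos: [0.7094, -0.0336, 0.2243]
orientation: [[-0.951, 0.308, 0.0], [0.308, 0.951, -0.0], [-0.0, -0.0, -1.0]]
wrist_force: [0.2, -0.3, 0.6]
finger_gap: 0.016
grasp_force: 30.0
```

```bash
python3 -m inch '{"delta_pos":[[0,0,0],[0,0,0],[0,0,0],[0,0,0],[0,0,0],[0,0,0],[0,0,0],[0,0,0],[0,0,0],[0,0,0],[0,0,0],[0,0,0]],"yaw":[0.04,0.1,0.17,0.24,0.31,0.38,0.45,0.52,0.58,0.63,0.65,0.65]}'
python3 -m inch '{"delta_pos":[[0,0,0],[0,0,0],[0,0,0],[0,0,0],[0,0,0],[0,0,0],[0,0,0],[0,0,0],[0,0,0],[0,0,0],[0,0,0],[0,0,0]],"yaw":[0.04,0.1,0.17,0.24,0.31,0.38,0.45,0.52,0.57,0.6,0.6,0.6]}'
```

```text
time: 43.52
tool_pos: [0.7095, -0.0334, 0.2243]
orientation: [[-0.571, 0.821, 0.0], [0.821, 0.571, 0.0], [-0.0, 0.0, -1.0]]
wrist_force: [0.5, -0.6, 0.4]
finger_gap: 0.0158
grasp_force: 30.0
time: 44.52
tool_pos: [0.7097, -0.0334, 0.2243]
orientation: [[-0.009, 1.0, 0.001], [1.0, 0.009, 0.0], [0.0, 0.001, -1.0]]
wrist_force: [1.5, 0.1, 0.0]
finger_gap: 0.0157
grasp_force: 30.0
```

```bash
python3 -m inch '{"delta_pos":[[0,0,0],[0,0,0],[0,0,0],[0,0,0],[0,0,-0.5],[0,0,-1.5],[0,0,-3],[0,0,-5],[0,0,-7],[0,0,-8],[0,0,-8],[0,0,-8]],"yaw":[0,0,0,0,0,0,0,0,0,0,0,0]}' 0.5
python3 -m inch '{"delta_pos":[[1,-1,0],[4,-4,0],[7,-7,0],[10,-10,0],[13,-13,0],[16,-16,0],[19,-19,0],[22,-22,0],[25,-25,0],[26,-27,0],[26,-28,0],[26,-28,0]],"yaw":[0,0,0,0,0,0,0,0,0,0,0,0]}'
python3 - <<'E'
from h import *
t=snap('side');s=snap('top')
a=cv2.resize(s['color'][145:209,313:377,::-1],(512,512),interpolation=cv2.INTER_CUBIC)
b=cv2.resize(s['color'][215:315,400:484,::-1],(252,300),interpolation=cv2.INTER_CUBIC)
d=cv2.resize(t['color'][190:253,250:303,::-1],(252,300)[0:2],interpolation=cv2.INTER_CUBIC)[:212]
cv2.imwrite('pics/t7.png',np.hstack([a,np.vstack([b,d])]))
E
```

```text
time: 45.52
tool_pos: [0.7095, -0.0335, 0.3048]
orientation: [[-0.008, 1.0, 0.001], [1.0, 0.008, -0.0], [-0.0, 0.001, -1.0]]
wrist_force: [1.1, 0.5, 0.1]
finger_gap: 0.0457
grasp_force: 0.0
time: 46.52
tool_pos: [0.4249, 0.2243, 0.3035]
orientation: [[-0.011, 1.0, -0.002], [1.0, 0.011, -0.001], [-0.001, -0.002, -1.0]]
wrist_force: [-0.2, 0.1, -0.1]
finger_gap: 0.0455
grasp_force: 0.0
```

View pics/t7.png

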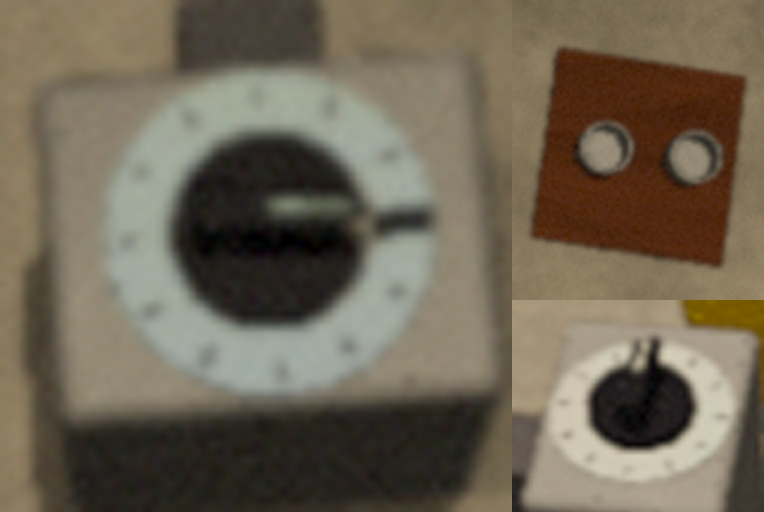

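Both cups are upright and side by side on the board, at (605,149) and (694,158). The pointer at (355,205–225) sits close to the clip at (375–432,221). I'll measure the remaining angle precisely.

```bash
cat > ang.py <<'E'
from h import *
ss=[snapshot('top') for _ in range(6)];s=ss[0];img=np.mean([q['color'].astype(float) for q in ss],0)
g=img.mean(2).astype(np.float32)
def samp(P): 
    p=w2px(s,P).astype(np.float32);return cv2.remap(g,p[:,:1],p[:,1:],cv2.INTER_CUBIC)[:,0]
th=np.radians(np.arange(0,360,2))
from scipy.optimize import minimize
for zr in (.202,.205):
    def f(a):
        c=lambda r:np.c_[a[0]+r*np.cos(th),a[1]+r*np.sin(th),0*th+zr]
        return -(samp(c(.052))-samp(c(.058))).clip(0,40).mean()
    r=minimize(f,[.7095,-.034],method='Nelder-Mead',options=dict(initial_simplex=[[.7095,-.034],[.7125,-.034],[.7095,-.031]]));print(zr,r.x.round(4),r.fun)
ax=r.x
A=np.arange(-125,-50,.5)
for zc in (.206,.212):
  for rr in (.036,.040,.044,.048):
    P=np.c_[ax[0]+rr*np.cos(np.radians(A)),ax[1]+rr*np.sin(np.radians(A)),0*A+zc];v=samp(P)
    w=(np.median(v)*.85-v).clip(0);print('clip z',zc,'r',rr,'ang %.1f'%((w*A).sum()/w.sum()),'min %.0f med %.0f'%(v.min(),np.median(v)))
for zc,R in ((.210,(.030,.032,.034)),(.236,(.008,.014,.020,.024))):
  for rr in R:
    P=np.c_[ax[0]+rr*np.cos(np.radians(A)),ax[1]+rr*np.sin(np.radians(A)),0*A+zc];v=samp(P)
    w=(v-np.median(v)-.4*(v.max()-np.median(v))).clip(0);print('ptr z',zc,'r',rr,'ang %.1f'%((w*A).sum()/w.sum()),'max %.0f med %.0f'%(v.max(),np.median(v)))
# enlarged rectified view
g2=cv2.resize(img[155:190,330:380].astype(np.uint8)[:,:,::-1],(800,560),interpolation=cv2.INTER_CUBIC)
cv2.imwrite('pics/ang.png',g2)
E
python3 ang.py
```

```text
0.202 [ 0.7107 -0.034 ] -28.565967559814453
0.205 [ 0.71  -0.034] -28.458431243896484
clip z 0.206 r 0.036 ang -87.1 min 56 med 148
clip z 0.206 r 0.04 ang -86.2 min 40 med 163
clip z 0.206 r 0.044 ang -85.3 min 43 med 156
clip z 0.206 r 0.048 ang -85.4 min 44 med 157
clip z 0.212 r 0.036 ang -89.4 min 53 med 146
clip z 0.212 r 0.04 ang -88.1 min 41 med 162
clip z 0.212 r 0.044 ang -87.1 min 43 med 156
clip z 0.212 r 0.048 ang -87.1 min 44 med 157
ptr z 0.21 r 0.03 ang -89.0 max 91 med 63
ptr z 0.21 r 0.032 ang -59.7 max 106 med 89
ptr z 0.21 r 0.034 ang -61.2 max 140 med 119
ptr z 0.236 r 0.008 ang -85.0 max 115 med 85
ptr z 0.236 r 0.014 ang -87.5 max 92 med 44
ptr z 0.236 r 0.02 ang -88.3 max 92 med 31
ptr z 0.236 r 0.024 ang -88.5 max 83 med 40
```

View pics/ang.png

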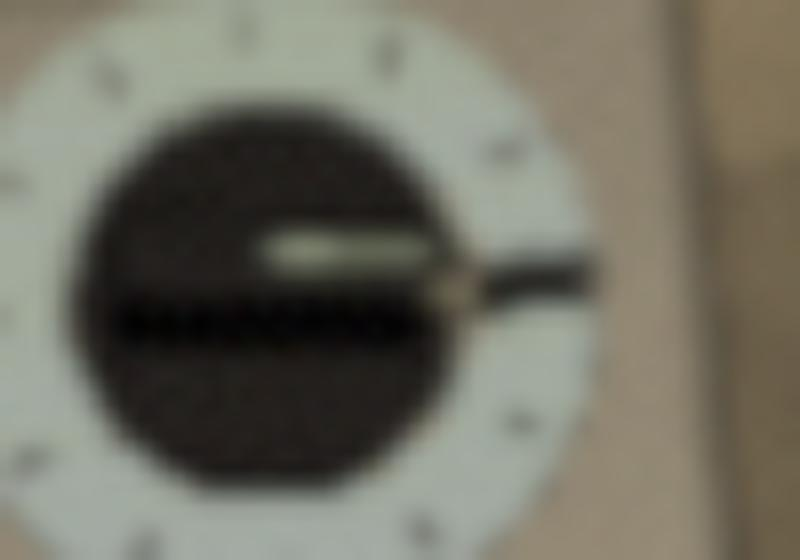

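```bash
cat > ang2.py <<'E'
from h import *
ss=[snapshot('side') for _ in range(6)];s=ss[0];img=np.mean([q['color'].astype(float) for q in ss],0)
p=w2px(s,[.7105,-.034,.21])[0];u,v=int(p[0]),int(p[1])
x0,y0=u-25,v-25;k=12
im=cv2.resize(img[y0:y0+45,x0:x0+50].astype(np.uint8)[:,:,::-1],None,fx=k,fy=k,interpolation=cv2.INTER_CUBIC)
# tick marks outside the clip: predicted radial points at r=.057 for candidate angles
for a,c in ((-85,(0,255,0)),(-90,(0,0,255))):
    q=[np.array([.7105+r*np.cos(np.radians(a)),-.034+r*np.sin(np.radians(a)),z]) for r,z in ((.034,.210),(.052,.210))]
    for w in w2px(s,q): cv2.circle(im,tuple(int(x) for x in ((w-[x0,y0]+.5)*k)),3,c,-1)
cv2.imwrite('pics/ang2.png',im)
E
python3 ang2.py
```

```text
(no output)
```

View pics/ang2.png

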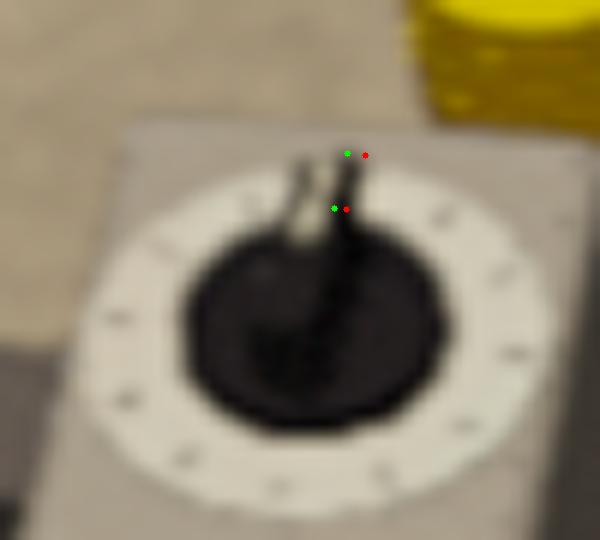

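The side view shows the clip at (348,185) between my −85° (green) and −90° (red) markers, and the top view agrees at about −86°. The pointer is at −89.5°, so I'll turn it back 0.055 rad.

```bash
python3 -m inch '{"delta_pos":[[-1,1,0],[-4,4,0],[-7,7,0],[-10,10,0],[-13,13,0],[-16,16,0],[-19,19,0],[-22,22,0],[-25,25,0],[-26,27,0],[-26,28,0],[-26,28,0]],"yaw":[0,0,0,0,0,0,0,0,0,0,0,0]}' 0.5
python3 -m inch '{"delta_pos":[[0,0,0],[0,0,1],[0,0,2.5],[0,0,4],[0,0,5.2],[0,0,6.2],[0,0,7],[0,0,7.5],[0,0,7.8],[0,0,8],[0,0,8],[0,0,8]],"yaw":[0,0,0,0,0,0,0,0,0,0,0,0]}'
python3 -m inch '{"delta_pos":[[0,0,0],[0,0,0],[0,0,0],[0,0,0],[0,0,0],[0,0,0],[0,0,0],[0,0,0],[0,0,0],[0,0,0],[0,0,0],[0,0,0]],"yaw":[0,0,0,0,0,0,0,0,0,0,0,0]}' 0.05
python3 -m inch '{"delta_pos":[[0,0,0],[0,0,0],[0,0,0],[0,0,0],[0,0,0],[0,0,0]],"yaw":[-0.02,-0.04,-0.055,-0.055,-0.055,-0.055]}'
python3 -m inch '{"delta_pos":[[0,0,0],[0,0,0],[0,0,0],[0,0,0],[0,0,-0.5],[0,0,-1.5],[0,0,-3],[0,0,-5],[0,0,-7],[0,0,-8],[0,0,-8],[0,0,-8]],"yaw":[0,0,0,0,0,0,0,0,0,0,0,0]}' 0.5
python3 -m inch '{"delta_pos":[[1,-1,0],[4,-4,0],[7,-7,0],[10,-10,0],[13,-13,0],[16,-16,0],[19,-19,0],[22,-22,0],[25,-25,0],[26,-27,0],[26,-28,0],[26,-28,0]],"yaw":[0,0,0,0,0,0,0,0,0,0,0,0]}'
python3 ang.py
python3 - <<'E'
from h import *
s=snap('top','fin.png')
E
```

```text
time: 48.22
tool_pos: [0.7113, -0.0349, 0.3022]
orientation: [[-0.006, 1.0, -0.001], [1.0, 0.006, 0.0], [0.0, -0.001, -1.0]]
wrist_force: [-0.1, 1.5, -1.5]
finger_gap: 0.0456
grasp_force: 0.0
time: 49.22
tool_pos: [0.7096, -0.0335, 0.2247]
orientation: [[-0.008, 1.0, 0.001], [1.0, 0.008, 0.0], [0.0, 0.001, -1.0]]
wrist_force: [0.9, 0.5, 0.4]
finger_gap: 0.0458
grasp_force: 0.0
time: 50.22
tool_pos: [0.7097, -0.0335, 0.2244]
orientation: [[-0.008, 1.0, 0.001], [1.0, 0.008, 0.0], [0.0, 0.001, -1.0]]
wrist_force: [2.6, -0.1, 1.3]
finger_gap: 0.0156
grasp_force: 30.0
time: 50.72
tool_pos: [0.7097, -0.0335, 0.2244]
orientation: [[-0.063, 0.998, 0.001], [0.998, 0.063, -0.0], [-0.0, 0.001, -1.0]]
wrist_force: [3.3, -0.8, 0.9]
finger_gap: 0.016
grasp_force: 30.0
time: 51.72
tool_pos: [0.7094, -0.0335, 0.3048]
orientation: [[-0.063, 0.998, 0.001], [0.998, 0.063, -0.0], [-0.0, 0.001, -1.0]]
wrist_force: [0.5, -1.2, -0.2]
finger_gap: 0.0455
grasp_force: 0.0
time: 52.72
tool_pos: [0.4111, 0.2082, 0.3035]
orientation: [[-0.066, 0.998, -0.002], [0.998, 0.066, -0.001], [-0.001, -0.002, -1.0]]
wrist_force: [-0.5, 0.2, -0.2]
finger_gap: 0.0455
grasp_force: 0.0
0.202 [ 0.7108 -0.034 ] -28.641023635864258
0.205 [ 0.7101 -0.0339] -28.536317825317383
clip z 0.206 r 0.036 ang -87.4 min 58 med 146
clip z 0.206 r 0.04 ang -86.3 min 40 med 162
clip z 0.206 r 0.044 ang -85.4 min 44 med 156
clip z 0.206 r 0.048 ang -85.5 min 44 med 156
clip z 0.212 r 0.036 ang -89.6 min 55 med 144
clip z 0.212 r 0.04 ang -88.2 min 40 med 161
clip z 0.212 r 0.044 ang -87.3 min 44 med 156
clip z 0.212 r 0.048 ang -87.2 min 44 med 156
ptr z 0.21 r 0.03 ang -86.0 max 99 med 58
ptr z 0.21 r 0.032 ang -71.4 max 107 med 89
ptr z 0.21 r 0.034 ang -59.9 max 140 med 117
ptr z 0.236 r 0.008 ang -85.4 max 117 med 85
ptr z 0.236 r 0.014 ang -86.5 max 119 med 53
ptr z 0.236 r 0.02 ang -87.2 max 109 med 30
ptr z 0.236 r 0.024 ang -87.7 max 87 med 39
```

View pics/ang.png

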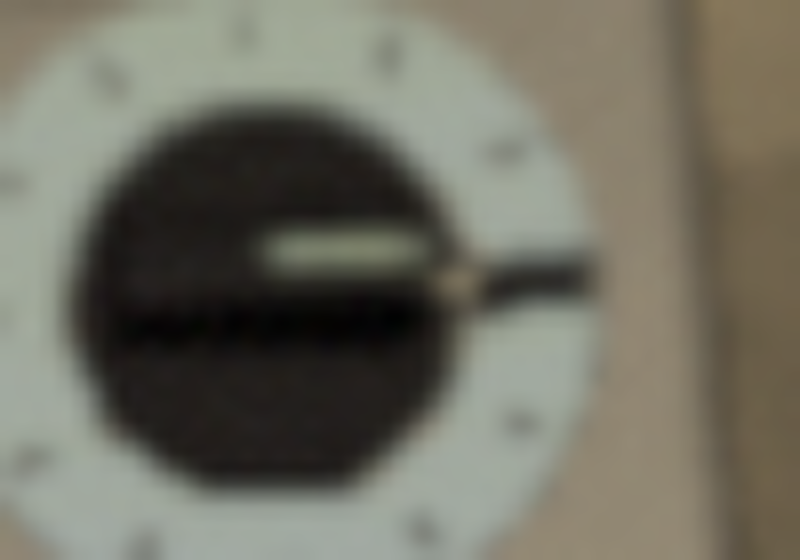

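View pics/fin.png

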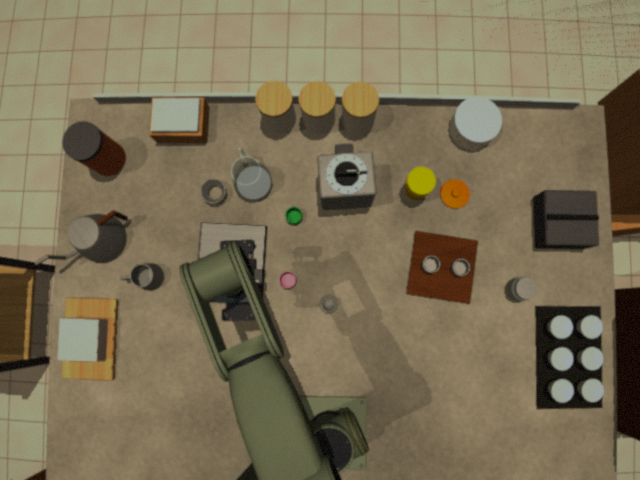

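The pointer tip at (455,280) now meets the clip end at (490,285). Both cups are on the board at (431,264) and (460,267), and nothing else has moved. Handing in.

```bash
python3 -c "
from bench import manip;print(manip.sign_off())"
```

```text
the job is handed in; nothing more can be done
None
```

The job is handed in after about 53 s: with both steel cups on the plate the tare key was pressed to about 12 N and held for about 1 s, then the cups were set upright side by side on the board and the dial pointer turned to the index clip (within a degree or two by my camera measurements); the sign-off gave no verdict.

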